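Set the gate of the pellet feeder with a gap gauge

ROBOT

A 7-joint arm with a two-finger parallel gripper is mounted at the origin on a cart in front of the work surface, level with it; the furniture and walls round the work are solid. World frame = base frame: x ahead of the robot, y to its left, z up, the work surface at z = 0. Lengths are in m, angles in rad, forces in N, time in s.
With the tool pointing down it reaches from about 0.425 to 0.925 m from the base axis. Payload 6.8 kg.
Tool frame: the origin (TCP) lies on the front face of the gripper's body, between the roots of the fingers; the fingertips stand 73 mm ahead of it and the grasp point (between the pads) lies 54 mm ahead of it (env.nose_length is the distance from the TCP to the fingertips, in m); z points along the fingers, y is the direction in which the jaws open and shut (so a half turn about z gives the same grasp; the last joint's range is limited). The gripper opens to 85 mm and grips with 20 to 120 N. Pads are 22 mm wide; open, the fingers measure 114 mm over their backs; the gripper's body (76 mm by 85 mm) begins 54 mm behind the grasp point. The pads swing forward as they close: fully open they stand 13 mm farther back than shut.
Start: joints at [1.004, 0.477, 0.022, 1.555, -0.011, 1.109, -0.083], TCP at [0.299, -0.605, 0.304] pointing down, gripper open.
Joint ranges: [-2.96, 2.96], [-0.34, 2.1], [-1.41, 1.46], [0.24, 2.44], [-1.37, 4.51], [0.17, 1.92], [-2.96, 2.96]. Speed limits (rad/s): [2.39, 2.39, 3.14, 3.14, 3.14, 3.14, 3.14].

INTERFACE

Orientations are given as a unit quaternion [w, x, y, z].
In Python, from cell import env, kin, camera, calibration, job gives the robot as it stands. The module is installed in compiled form; this text tells all that it offers. Calls block until the motion is done:
- env.reach(position, orientation): joint-space move of the TCP to a pose.
- env.movel(position, velocity=0.15, rot=None, stop_force=None): straight line of the TCP; rot=None keeps the orientation; velocity is the mean speed in m/s. With stop_force (N) it stops when the force on the tool has changed by that much, and returns True; else False.
- env.goto_joints(angles): joint-space move.
- env.grip(opening, f_grip=None): finger opening in m; f_grip is the grip in N (None keeps the last); returns when the fingers have stopped.
- env.dwell(seconds).
- kin.inverse_kinematics(position, orientation): joint angles nearest the present ones, or None.
- env.get_state(): the state.
- camera(name): name is "scene" or "top" or "wrist"; returns (picture, depth): 384x512x3 uint8, blue, green, red; 384x512 float32, m along the optical axis (not along the pixel's ray), 0 where there is no reading.
- calibration(name): a dict with "fx", "fy", "cx", "cy" (pixels), "k1" (the pictures are not rectified: a ray, as slopes to the right and down, at radius r is drawn at 1 + k1 r^2 times it, then the intrinsics apply), "rvec" (rotation vector, rad) and "tvec" (3), from world to camera coordinates, as OpenCV has them. Camera axes: x right, y down, z forward; pixel columns grow to the right and rows downward; lengths in m; the calibration is good to about 2 mm. A picture is of the moment at which its call begins: read the wrist's pose just before it. calibration takes no time and is no camera call; for the wrist camera it gives the pose at the moment of the call.
A pose or a line that the arm cannot do raises env.PlanningError and nothing moves.
- job.job_done(): hands the job in, once; it reports no verdict.
The state is a dict: "time": time; "qpos": joint angles; "joint_velocities": joint speeds; "joint_torque": joint torques, N m; "tcp_pos": TCP position; "orientation": TCP orientation; "force": force on the tool from outside, world axes, zero at the start; "torque": the same for the moment, N m; "opening": finger opening in m.
Only numpy, scipy, OpenCV 4.12 (cv2) and the standard library are available. Lean on these libraries where they do the work, as an engineer would, in place of code of your own. Each camera call takes 0.05 s, during which the arm holds its last target.

TASK

Set the gate of the pellet feeder with the blue-handled gap gauge: lay the gauge flat on the sloping chute, its tip at least 30 mm past the gate, let go, and press the gate down by its red sprung button, without forcing it, until it keeps the leaf nipped when you take your hand off. Then draw the gauge straight back out down the chute, feeling the gate drag on it, so that the gap is left at the leaf's thickness, and lay the gauge down flat, right side up, on the worktop beside the feeder. Do not drop the gauge or disturb the yellow gauge, screwdriver, beaker and bottle.

Things in the scene. Friction and masses are not known exactly. Their poses are not given: they have to be found in the camera images.
- gauge_blue_grip (a point): blue-handled gap gauge, loose, 167.5 mm long, 120 g: aluminium leaf 8 mm thick, 24 mm wide; blue handle 75 long, 26 wide, 22 thick, black grooves; one common flat underside. This point is the middle of the handle, 11 mm above the underside. x points along the gauge to the leaf's tip, z up, square to the underside. The leaf runs from 37 to 130 mm ahead (+x) of this point
- gauge_blue_tip (a point): middle of the end of the leaf of the blue gauge, 130 mm from the handle's middle along the gauge and 4 mm above the underside
- gauge_yellow_grip (a point): a like gauge with a yellow handle and a 14 mm thick leaf, not to be used: middle of its handle, 11 mm above the underside; axes as for the blue one
- feeder: pellet feeder, fixed: grey base 255 x 150 mm, white drive unit, sloping steel chute, round steel hopper behind the gate (124 mm wide, top 325 mm above the worktop). Origin on the worktop straight below the gate, z up, x level from the chute's mouth towards the hopper: the chute comes down towards -x. A catch tray 16 mm high stands under the mouth, 115 to 185 mm before the origin
- chute: chute. Origin on its bed straight under the gate, midway across, 140 mm above the worktop. x points up the slope along the bed (it rises at 28 degrees), z square out of the bed, y across. Flat bed, 103 mm wide, rubber lined (friction about 0.9: a gauge laid on it stays), from its mouth at x = -0.13 to x = 0.136. Side walls 12 mm high before the gate; behind it a roof 59 mm above the bed
- gate (a joint): the gate, a steel plate 94 mm wide that slides square to the bed in two guides (75 mm high): 0 = lip 30 mm above the bed, growing as it closes (m), to 0.028 = lip 2 mm above it; gap = 0.030 minus this value. Friction pads hold it: it takes about 5 N to move and stays where it is left. Behind it the throat's front is shut from 30 mm above the bed up
- gate_lip (a point): middle of the gate's lower edge (lip, 10 mm long in x), axes as the chute's: its z in the chute's frame is the gap
- screwdriver: small orange-handled screwdriver lying on the bench, 172 mm long, bystander
- beaker: small empty glass beaker, 55 mm wide, 68 mm high, bystander; origin under its centre
- bottle: small white bottle with a blue cap, 44 mm wide, 92 mm high, bystander; origin under its centre
- gate_button (a point): middle of the top of the red press button on the gate (26 mm along the slope, 48 mm across), 80 mm above the lip and 14 mm down the slope from it, axes as the chute's; pressing it along -z closes the gate. The button is sprung to limit the force: 1.2 N per mm, travel 10 mm, so it sinks about 4 mm before the gate moves, and it bottoms at 12 N
Not all that is in view belongs to the job. What is shaped like the part that bears gauge_blue_grip but green is not meant.

How it is judged:
On the way, in this order (a step that is already met when the one before it is completed fails the run):
1. the blue gauge lies flat on the chute's bed under the gate, its tip at least 30 mm past the gate, let go of and not yet nipped (x of gauge_blue_tip in the frame of chute above 0.028 m and z of gauge_blue_tip in the frame of chute below 0.0065 m and angle between the z axis of gauge_blue_tip and the z axis of chute, either way round below 0.06 rad and contact force between each of the fingers, gate and gauge_blue below 0.1 N), for 0.2 s.
2. the gate nips the leaf and keeps it nipped (more than 0.8 N) with no hand on gate or gauge (contact force between gate and gauge_blue above 0.8 N and contact force between each of the arm, the fingers and gate below 0.1 N and contact force between the fingers and gauge_blue below 0.1 N and x of gauge_blue_tip in the frame of chute above 0.025 m), for 0.2 s.
3. the gauge is drawn back down the chute by its handle, the gate still dragging on the leaf and the hand off the gate (x of gauge_blue_tip in the frame of chute between 0 and 0.02 m and contact force between gate and gauge_blue above 0.5 N and contact force between the fingers and gauge_blue above 1 N and contact force between the fingers and gate below 0.1 N), for 0.05 s.
At the end, for the whole second after the job is handed in: The gate's lip stands 6.5 to 9.5 mm above the chute's bed, and the blue gauge lies flat, right side up and at rest on the worktop, off the feeder (its handle's middle less than 14 mm above the worktop and more than 120 mm from the gate) (z of gate_lip in the frame of chute between 0.0065 and 0.0095 m and height (world z) of gauge_blue_grip below 0.014 m and angle between gauge_blue_grip's own z axis and vertical below 0.1 rad and horizontal distance between gauge_blue_grip and chute above 0.12 m and linear speed of gauge_blue below 0.01 m/s); the robot touches nothing.
It fails at once if the gate is forced on the gauge (more than 35 N) (contact force between gate and gauge_blue above 35 N).
It fails at once if the blue gauge is dropped (linear speed of gauge_blue above 0.6 m/s and contact force between the fingers and gauge_blue below 0.05 N).
It fails at once if the yellow gauge is moved more than 20 mm (distance of gauge_yellow_grip from where it was at the start of the episode above 0.02 m).
It fails at once if screwdriver, beaker or bottle is moved more than 20 mm (distance of any of screwdriver, beaker, bottle from where it was at the start of the episode above 0.02 m).
It also fails if it takes over 58 s, if anything falls off the work surface, if the arm or the gripper's body presses on something with over 40 N, if the wrist force passes 120 N, or if a joint passes its speed limit or range.

## Working session

There is one attempt and no reset: what is moved stays moved. The work goes in short steps, each a Python script; the robot and the scene stay as the last script left them, time stands still between calls to the robot, and variables do not carry over. Pictures are saved under pics/ and viewed, and the job is handed in when it is done.

```bash
ls; mkdir -p pics
python3 - <<'E'
from cell import env,kin,camera,calibration,job
import cv2,numpy as np
for n in ["scene","top","wrist"]:
    c=calibration(n);print(n,{k:np.round(v,4).tolist() for k,v in c.items()})
    p,d=camera(n);cv2.imwrite(f"pics/{n}0.png",p);np.savez(f"pics/{n}0.npz",p=p,d=d,**{k:np.array(v) for k,v in c.items()})
s=env.get_state();print(s)
print(env.nose_length)
E
```

```text
pics
scene {'fx': 466.9857, 'fy': 466.9857, 'cx': 254.6686, 'cy': 195.3786, 'k1': -0.0287, 'rvec': [1.4042, -2.2342, 0.8264], 'tvec': [0.2381, 0.4836, 1.1755]}
top {'fx': 491.0305, 'fy': 491.0305, 'cx': 253.1281, 'cy': 199.779, 'k1': -0.071, 'rvec': [2.11, -2.1503, 0.2162], 'tvec': [-0.0175, 0.5953, 1.877]}
wrist {'fx': 284.7069, 'fy': 284.7069, 'cx': 255.2644, 'cy': 186.5266, 'k1': -0.0701, 'rvec': [-2.4206, 1.5035, 0.2539], 'tvec': [-0.6742, -0.0429, 0.3802]}
{'time': 0.15, 'qpos': array([ 1.00390894,  0.4776163 ,  0.02234483,  1.55618431, -0.01151685,
        1.10927213, -0.08310061]), 'joint_velocities': array([ 0.00047246, -0.00399865, -0.00048877, -0.00336967, -0.00240644,
       -0.00019868,  0.00033544]), 'joint_torque': array([ 2.88264106e-03, -5.96927619e+01,  1.61023915e+00, -2.81491864e+01,
        1.26565481e-02,  6.59941245e-03,  3.94568542e-05]), 'tcp_pos': array([ 0.29879124, -0.60489652,  0.30316177]), 'orientation': array([-6.48489063e-04,  9.73802887e-01,  2.27392787e-01, -1.91399567e-04]), 'force': array([ 0.56710665, -0.14567889,  0.13670505]), 'torque': array([-0.02226971, -0.01843309, -0.0197703 ]), 'opening': 0.08539871701258982}
0.0726
```

View pics/scene0.png

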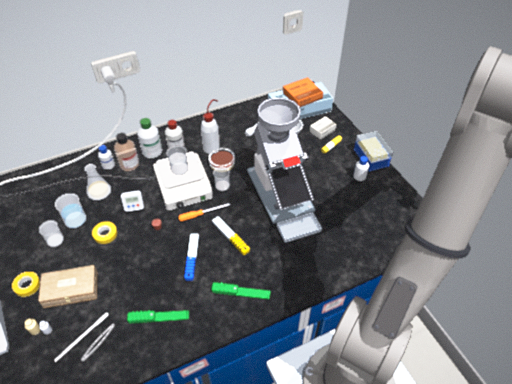

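View pics/top0.png

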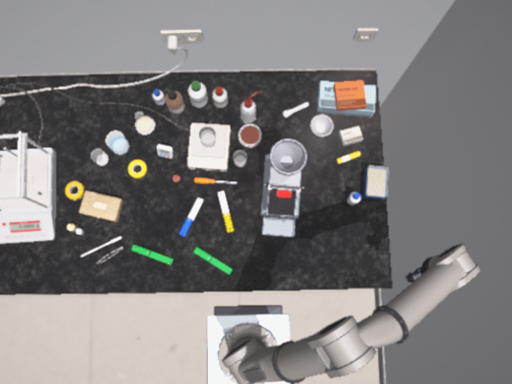

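View pics/wrist0.png

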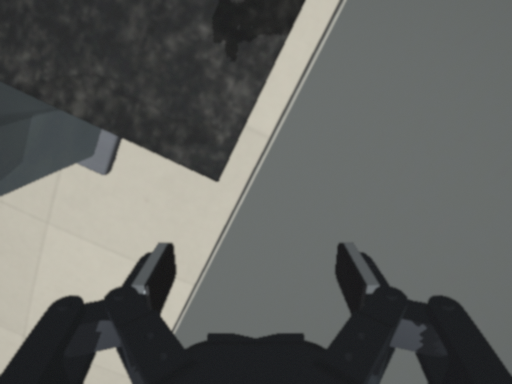

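The scene picture shows the blue gauge at about (191,257), with its leaf pointing up to (194,234). The yellow gauge is at (232,236), the screwdriver at (195,214) and the feeder at about (285,180), its red button at (291,161). In the top picture the blue gauge is at (191,217) and the feeder at (283,195), with the chute running down towards the robot. Next I'll measure their positions.

```bash
cat > h.py <<'E'
import numpy as np,cv2
def load(f):
    z=np.load(f);return z
def pts(z,uv=None):
    """world points for whole image (H,W,3)"""
    K=np.array([[z['fx'],0,z['cx']],[0,z['fy'],z['cy']],[0,0,1]],float)
    H,W=z['d'].shape
    g=np.stack(np.meshgrid(np.arange(W),np.arange(H)),-1).reshape(-1,1,2).astype(np.float64)
    u=cv2.undistortPoints(g,K,np.array([float(z['k1']),0,0,0]))[:,0]
    d=z['d'].reshape(-1)
    c=np.c_[u*d[:,None],d]
    R=cv2.Rodrigues(np.array(z['rvec'],float))[0];t=np.array(z['tvec'],float).ravel()
    w=(c-t)@R
    w[d<=0]=np.nan
    return w.reshape(H,W,3)
def snap(name,tag):
    from cell import camera,calibration
    c=calibration(name);p,d=camera(name)
    cv2.imwrite(f"pics/{name}{tag}.png",p);np.savez(f"pics/{name}{tag}.npz",p=p,d=d,**{k:np.array(v) for k,v in c.items()})
    return load(f"pics/{name}{tag}.npz")
def proj(z,P):
    K=np.array([[z['fx'],0,z['cx']],[0,z['fy'],z['cy']],[0,0,1]],float)
    return cv2.projectPoints(np.array(P,float).reshape(-1,1,3),np.array(z['rvec'],float),np.array(z['tvec'],float),K,np.array([float(z['k1']),0,0,0]))[0][:,0]
def hsv(z): return cv2.cvtColor(z['p'],cv2.COLOR_BGR2HSV)
E
python3 - <<'E'
from h import *
for n in ["scene","top"]:
    z=load(f"pics/{n}0.npz");w=pts(z);h=hsv(z)
    for col,lo,hi,roi in [("blue",(100,120,90),(130,255,255),None),("yellow",(22,120,120),(34,255,255),None),("red",(0,150,120),(6,255,255),None),("orange",(8,150,120),(20,255,255),None)]:
        m=cv2.inRange(h,lo,hi)
        k,lab,st,ce=cv2.connectedComponentsWithStats(m)
        for i in range(1,k):
            if st[i,4]<25: continue
            q=w[lab==i];q=q[~np.isnan(q[:,0])]
            if len(q)==0 or q[:,2].mean()<-.05: continue
            print(n,col,ce[i].round(),st[i,4],np.median(q,0).round(3),np.percentile(q[:,2],[5,95]).round(3))
    big=cv2.resize(z['p'][130:290,130:350] if n=="scene" else z['p'][130:290,150:370],None,fx=3.6,fy=3.6,interpolation=cv2.INTER_CUBIC)
    cv2.imwrite(f"pics/{n}0z.png",big)
E
```

```text
scene blue [370. 160.] 287 [ 0.603 -0.49   0.027] [0.002 0.091]
scene blue [103. 149.] 49 [1.034 0.354 0.09 ] [0.078 0.096]
scene blue [189. 269.] 233 [0.49  0.243 0.02 ] [-0.     0.025]
scene yellow [337. 139.] 66 [ 0.782 -0.453  0.018] [-0.004  0.026]
scene yellow [324. 149.] 40 [ 0.755 -0.385  0.016] [0.    0.026]
scene yellow [190. 214.] 49 [0.683 0.168 0.019] [0.015 0.024]
scene yellow [105. 233.] 335 [0.729 0.439 0.017] [-0.001  0.022]
scene yellow [240. 244.] 207 [0.506 0.071 0.02 ] [-0.001  0.025]
scene yellow [ 26. 284.] 399 [0.644 0.693 0.019] [0.002 0.023]
scene red [208. 116.] 36 [ 0.95  -0.012  0.164] [0.158 0.168]
scene red [172. 123.] 30 [1.022 0.1   0.118] [0.113 0.121]
scene red [291. 161.] 110 [ 0.583 -0.137  0.219] [0.213 0.226]
scene orange [303.  91.] 637 [ 1.    -0.424  0.101] [0.082 0.107]
scene orange [189. 215.] 113 [0.681 0.172 0.012] [-0.     0.021]
top blue [156.  92.] 27 [1.042 0.356 0.094] [0.087 0.103]
top blue [357. 195.] 35 [ 0.6   -0.432  0.092] [-0.   0.1]
top blue [185. 227.] 149 [0.496 0.243 0.02 ] [-0.001  0.031]
top yellow [355. 154.] 69 [ 0.785 -0.45   0.018] [-0.007  0.03 ]
top yellow [339. 160.] 32 [ 0.76  -0.384  0.017] [-0.002  0.028]
top yellow [137. 169.] 228 [0.737 0.439 0.019] [-0.003  0.029]
top yellow [ 75. 190.] 192 [0.654 0.69  0.018] [0.005 0.028]
top yellow [228. 223.] 139 [0.51  0.072 0.02 ] [-0.002  0.029]
top red [219.  91.] 27 [1.027 0.1   0.12 ] [0.111 0.127]
top red [248. 103.] 25 [ 0.955 -0.015  0.165] [0.156 0.175]
top red [284. 194.] 90 [ 0.586 -0.138  0.22 ] [0.116 0.23 ]
top orange [350.  93.] 587 [ 1.02  -0.432  0.104] [0.095 0.112]
top orange [203. 180.] 122 [0.686 0.172 0.016] [-0.004  0.026]
```

View pics/scene0z.png

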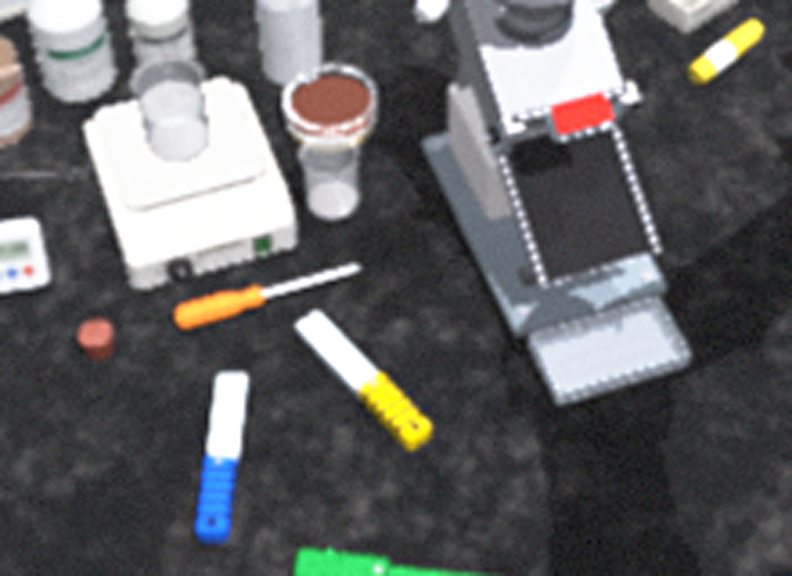

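View pics/top0z.png

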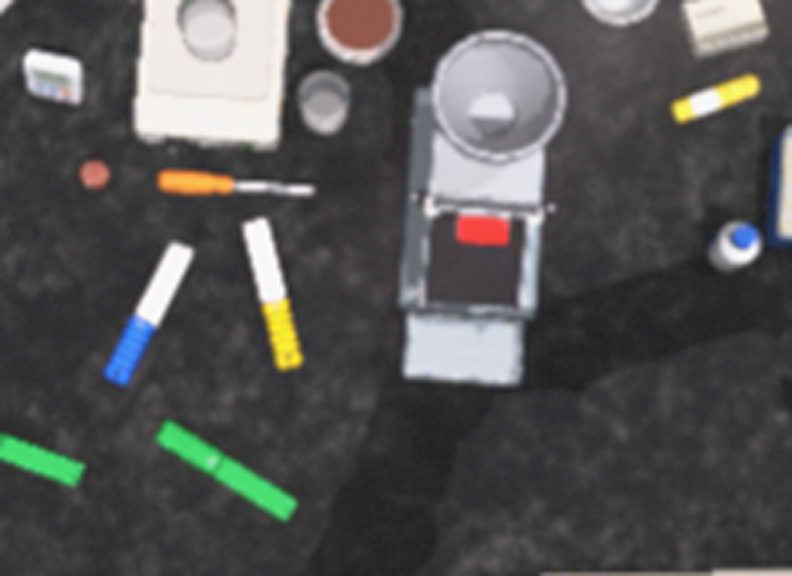

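Run:
```python
from h import *
from scipy.spatial.transform import Rotation as Ro
z=load("pics/wrist0.npz");R=cv2.Rodrigues(z['rvec'])[0];C=-R.T@z['tvec']
q=[-6.48489063e-04,9.73802887e-01,2.27392787e-01,-1.91399567e-04];T=Ro.from_quat(q,scalar_first=True).as_matrix()
print("cam in tool",T.T@(C-np.array([.29879,-.6049,.30316])));print((R@T).T.round(3))
for n in ["scene","top"]:
    z=load(f"pics/{n}0.npz");w=pts(z);h=hsv(z)
    # chute bed: dark pts higher than 0.09 near feeder
    m=(w[...,2]>.085)&(w[...,2]<.145)&(abs(w[...,1]+.138)<.04)&(w[...,0]>.5)&(w[...,0]<.66)&(z['p'].max(-1)<75)
    q=w[m];c=q.mean(0);u,s,v=np.linalg.svd(q-c);nn=v[2]*np.sign(v[2,2]);print(n,len(q),c.round(4),nn.round(3),"tilt",np.degrees(np.arccos(nn[2])),"yaw",np.degrees(np.arctan2(-nn[1],-nn[0])),s)
    # gauge: handle + leaf
    for nm,uv,box in [("blue",None,(.42,.64,.17,.29)),("yellow",None,(.43,.66,.04,.12))]:
        x0,x1,y0,y1=box
        p=z['p'].max(-1)
        m=(w[...,0]>x0)&(w[...,0]<x1)&(w[...,1]>y0)&(w[...,1]<y1)&(p>120)&(w[...,2]<.05)&(w[...,2]>-.02)
        q=w[m];r=cv2.minAreaRect((q[:,:2]*1000).astype(np.float32));print(n,nm,len(q),q.mean(0).round(3),r,q.min(0).round(3),q.max(0).round(3))
```

```text
cam in tool [ 8.34023550e-02  2.75511097e-05 -6.92127409e-02]
[[ 0.    -0.945 -0.326]
 [ 1.     0.    -0.   ]
 [ 0.    -0.326  0.945]]
scene 811 [ 0.5881 -0.1372  0.1111] [-0.462  0.05   0.886] tilt 27.677662071697775 yaw -6.239981060872205 [0.92320172 0.64040703 0.08666534]
scene blue 475 [0.533 0.222 0.012] ((527.123291015625, 220.011474609375), (86.92353820800781, 200.98770141601562), 85.89788818359375) [ 0.424  0.17  -0.007] [0.625 0.268 0.029]
scene yellow 451 [0.555 0.082 0.014] ((563.581787109375, 78.88090515136719), (183.1437225341797, 39.48707962036133), 12.572021484375) [ 0.471  0.047 -0.006] [0.655 0.113 0.028]
top 317 [ 0.5684 -0.1358  0.1014] [-0.455  0.042  0.889] tilt 27.2104190557635 yaw -5.317592055579529 [0.46119729 0.34195787 0.07862883]
top blue 338 [0.54  0.22  0.012] ((542.0867919921875, 222.79100036621094), (35.716712951660156, 171.8317413330078), 63.320133209228516) [ 0.462  0.173 -0.011] [0.621 0.27  0.035]
top yellow 331 [0.561 0.084 0.014] ((562.198486328125, 83.80941772460938), (175.6490936279297, 31.34134864807129), 13.306838035583496) [ 0.475  0.053 -0.01 ] [0.649 0.116 0.033]
```

```bash
cat >> h.py <<'E'
from scipy.spatial.transform import Rotation as Ro
YAW=np.radians(-5.7); FO=np.array([.645,-.138,0.])
GH=np.array([.5007,.2436,.011]);GY=np.radians(-26.7)
S=28*np.pi/180
def chuteR(yaw=None): 
    yaw=YAW if yaw is None else yaw
    return Ro.from_euler('ZY',[yaw,-S]).as_matrix()
def C2W(p): return FO+np.array([0,0,.14])+chuteR()@np.array(p,float)
def toolR(G,flip):
    """tool frame for gauge frame G; flip: tool x=-gauge x"""
    s=-1 if flip else 1
    x=s*G[:,0];z_=-G[:,2];return np.c_[x,np.cross(z_,x),z_]
def quat(R): return Ro.from_matrix(R).as_quat(scalar_first=True)
E
python3 - <<'E'
from h import *
from cell import env,kin
C=chuteR();print(C.round(3))
for flip in (0,1):
    print("flip",flip)
    G=Ro.from_euler('z',GY).as_matrix()
    tests={"pick":(GH*[1,1,0]+[0,0,.076],toolR(G,flip)),"pickhi":(GH*[1,1,0]+[0,0,.25],toolR(G,flip))}
    Tc=toolR(C,flip)
    for x in (-.25,-.2,-.15,-.09): tests[f"c{x}"]=(C2W([x,0,.08]),Tc)
    for z in (.25,.2,.155): tests[f"b{z}"]=(C2W([-.014,0,z]),Tc)
    G0=chuteR(); G0=Ro.from_euler('z',YAW).as_matrix()
    for a in [(.5,-.29),(.45,-.29),(.55,-.3)]: tests[f"place{a}"]=(np.array([*a,.076]),toolR(G0,flip))
    for k,(p,R) in tests.items():
        q=kin.inverse_kinematics(p,quat(R));print(k,p.round(3),None if q is None else np.round(q,2))
E
```

```text
[[ 0.879  0.099 -0.467]
 [-0.088  0.995  0.047]
 [ 0.469  0.     0.883]]
flip 0
pick [0.501 0.244 0.076] [-0.35  0.62 -0.27  1.98  0.29  0.59 -2.86]
pickhi [0.501 0.244 0.25 ] [-0.05  0.42 -0.65  1.86  0.31  0.96 -2.87]
c-0.25 [ 0.388 -0.112  0.093] None
c-0.2 [ 0.432 -0.117  0.117] None
c-0.15 [ 0.476 -0.121  0.14 ] [ 0.62  0.39 -0.56  2.36  1.85  0.19  2.95]
c-0.09 [ 0.529 -0.126  0.168] [ 0.64  0.4  -0.6   2.23  1.22  0.22 -2.7 ]
b0.25 [ 0.516 -0.125  0.354] [ 0.56  0.04 -0.44  2.09  0.01  0.53 -1.55]
b0.2 [ 0.539 -0.127  0.31 ] [ 0.44  0.13 -0.33  2.11  0.08  0.43 -1.62]
b0.155 [ 0.56 -0.13  0.27] [ 0.26  0.21 -0.15  2.11  0.07  0.33 -1.61]
place(0.5, -0.29) [ 0.5   -0.29   0.076] [ 0.4   0.63  0.03  1.94 -0.03  0.58 -1.23]
place(0.45, -0.29) [ 0.45  -0.29   0.076] [ 0.44  0.58  0.03  2.04 -0.03  0.52 -1.19]
place(0.55, -0.3) [ 0.55  -0.3    0.076] [ 0.38  0.68  0.03  1.82 -0.04  0.64 -1.24]
flip 1
pick [0.501 0.244 0.076] [-0.17  0.66 -0.51  1.96  0.52  0.65  0.09]
pickhi [0.501 0.244 0.25 ] [ 0.25  0.58 -1.1   1.84  0.59  1.09  0.03]
c-0.25 [ 0.388 -0.112  0.093] None
c-0.2 [ 0.432 -0.117  0.117] None
c-0.15 [ 0.476 -0.121  0.14 ] [ 1.11  0.64 -1.18  2.34  1.65  0.54  0.14]
c-0.09 [ 0.529 -0.126  0.168] [ 0.64  0.4  -0.6   2.23  1.22  0.22  0.44]
b0.25 [ 0.516 -0.125  0.354] [ 0.54  0.04 -0.42  2.09  0.01  0.53  1.59]
b0.2 [ 0.539 -0.127  0.31 ] [ 0.58  0.14 -0.49  2.1   0.15  0.43  1.46]
b0.155 [ 0.56 -0.13  0.27] [ 0.63  0.25 -0.58  2.09  0.38  0.37  1.26]
place(0.5, -0.29) [ 0.5   -0.29   0.076] [ 0.79  0.68 -0.49  1.91  0.49  0.67  1.47]
place(0.45, -0.29) [ 0.45  -0.29   0.076] [ 0.84  0.63 -0.49  2.01  0.5   0.61  1.49]
place(0.55, -0.3) [ 0.55  -0.3    0.076] [ 0.76  0.74 -0.5   1.79  0.5   0.74  1.47]
```

Run:
```python
from h import *
from cell import env,kin
p=C2W([-.10,0,.25]);q=quat(toolR(chuteR(),1))
print(p,kin.inverse_kinematics(p,q))
env.reach(p,q)
s=env.get_state();print(s['time'],s['qpos'].round(3),s['tcp_pos'].round(4),s['force'].round(2))
snap("wrist","1");snap("scene","1")
```

```text
[ 0.44035423 -0.11757364  0.31378974] [ 0.52122723 -0.05535138 -0.3679614   2.28395426 -0.10506156  0.42295604
  1.70526944]
2.0083 [ 0.522 -0.055 -0.367  2.283 -0.105  0.423  1.705] [ 0.4407 -0.1182  0.3141] [ 0.67 -0.59  0.51]
```

View pics/wrist1.png

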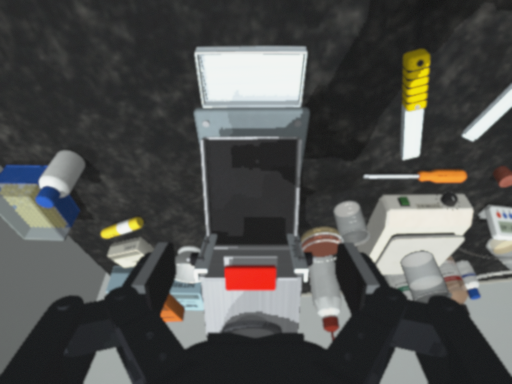

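The wrist picture shows the chute's black bed at columns 205–300, rows 138–245. The red button is at (250,278) with the tray above it, at (250,77). I'll fit the feeder pose from this.

Run:
```python
from h import *
z=load("pics/wrist1.npz");w=pts(z);h=hsv(z)
m=np.zeros(z['d'].shape,bool);m[150:235,215:292]=1
q=w[m];q=q[~np.isnan(q[:,0])];c=q.mean(0);u,s,v=np.linalg.svd(q-c,full_matrices=False);n=v[2]*np.sign(v[2,2])
print("bed",c.round(4),n.round(4),"tilt",np.degrees(np.arccos(n[2])),"yaw",np.degrees(np.arctan2(-n[1],-n[0])),"rms",s[2]/len(q)**.5)
def inC(P): return (P-FO-[0,0,.14])@chuteR()
L=inC(w)
print("bed pts in C z:",np.nanmedian(L[m],0).round(4))
for r in range(150,240,20): 
    print(r,[ (cc,*L[r,cc].round(4)) for cc in (203,207,212,250,292,297,301)])
for cc in (215,250,290): print(cc,[(r,*L[r,cc].round(4)) for r in (130,134,137,140,145,240,246,250,255,262)])
mb=cv2.inRange(h,(0,150,120),(6,255,255))>0
mb[:255]=0;mb[300:]=0
rr,cc=np.where(mb);b=L[mb];print("button",rr.min(),rr.max(),cc.min(),cc.max(),np.nanmedian(b,0).round(4),np.nanpercentile(b,[3,97],0).round(4), w[mb].mean(0))
p=cv2.resize(z['p'][40:340,150:360],None,fx=2.6,fy=2.0,interpolation=cv2.INTER_CUBIC) ;p=cv2.resize(z['p'][125:325,170:335],None,fx=3,fy=3,interpolation=cv2.INTER_CUBIC);cv2.imwrite("pics/w1z.png",p)
```

```text
bed [ 0.5858 -0.1359  0.1093] [-0.4669  0.0461  0.8831] tilt 27.983579377661133 yaw -5.643601136191343 rms 0.000688835925352687
bed pts in C z: [-0.0675 -0.0038  0.0006]
150 [(203, np.float64(-0.1209), np.float64(-0.0583), np.float64(0.0123)), (207, np.float64(-0.1185), np.float64(-0.0559), np.float64(0.0011)), (212, np.float64(-0.1182), np.float64(-0.0504), np.float64(-0.0004)), (250, np.float64(-0.1184), np.float64(-0.007), np.float64(0.001)), (292, np.float64(-0.1183), np.float64(0.0407), np.float64(0.0007)), (297, np.float64(-0.1188), np.float64(0.0461), np.float64(0.0032)), (301, np.float64(-0.1208), np.float64(0.049), np.float64(0.0129))]
170 [(203, np.float64(-0.098), np.float64(-0.0597), np.float64(0.012)), (207, np.float64(-0.094), np.float64(-0.0577), np.float64(-0.0022)), (212, np.float64(-0.095), np.float64(-0.0513), np.float64(0.0013)), (250, np.float64(-0.095), np.float64(-0.0071), np.float64(0.0016)), (292, np.float64(-0.0946), np.float64(0.0417), np.float64(0.0004)), (297, np.float64(-0.0967), np.float64(0.0464), np.float64(0.0078)), (301, np.float64(-0.0586), np.floa
[... 2981 characters left out ...]
p.float64(0.0462), np.float64(-0.0691)), (137, np.float64(-0.1327), np.float64(0.0383), np.float64(-0.0022)), (140, np.float64(-0.1296), np.float64(0.0381), np.float64(0.0001)), (145, np.float64(-0.1239), np.float64(0.0383), np.float64(0.0)), (240, np.float64(-0.0117), np.float64(0.0408), np.float64(0.0167)), (246, np.float64(-0.0109), np.float64(0.0394), np.float64(0.0292)), (250, np.float64(-0.0079), np.float64(0.0391), np.float64(0.0332)), (255, np.float64(-0.0053), np.float64(0.0385), np.float64(0.0396)), (262, np.float64(-0.0038), np.float64(0.0372), np.float64(0.0513))]
button 267 289 224 275 [-0.0189 -0.0059  0.0993] [[-0.0293 -0.0279  0.0973]
 [-0.0062  0.0156  0.1005]] [nan nan nan]
```

View pics/w1z.png

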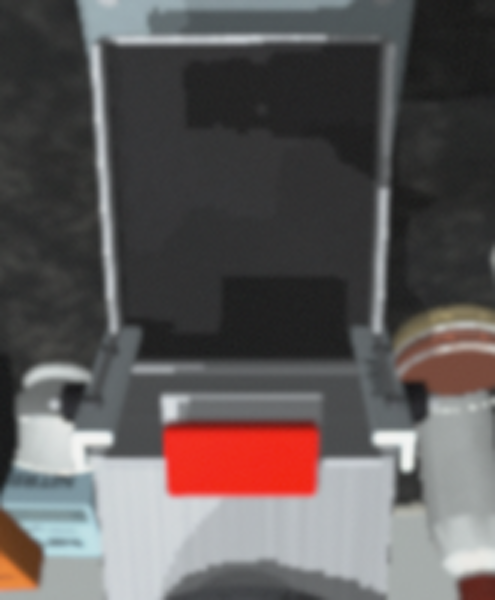

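```bash
sed -i 's/^YAW=.*/YAW=np.radians(-5.6); FO=np.array([.6434,-.1439,0.])/' h.py
python3 - <<'E'
from h import *
from cell import env,kin
G=Ro.from_euler('z',GY).as_matrix()
q=quat(toolR(G,1));p=GH*[1,1,0]+[0,0,.22]
print(kin.inverse_kinematics(p,q))
env.reach(p,q);env.grip(.06)
s=env.get_state();print(s['time'],s['qpos'].round(3),s['tcp_pos'].round(4),s['opening'])
z=snap("wrist","2")
w=pts(z);h=hsv(z)
m=(w[...,2]>.004)&(w[...,2]<.035)
m2=(cv2.inRange(h,(100,120,60),(130,255,255))>0)
q=w[m2&m];r=cv2.minAreaRect((q[:,:2]*1000).astype(np.float32));print("handle",len(q),r,np.nanmedian(q[:,2]))
d=G[:,0]
loc=(w-GH)@G
m3=m&(abs(loc[...,1])<.03)&(loc[...,0]>-.06)&(loc[...,0]<.15)
q=w[m3];l=loc[m3];r=cv2.minAreaRect((q[:,:2]*1000).astype(np.float32));print("all",len(q),r)
for a in np.arange(-.04,.14,.02):
    k=(l[:,0]>a-.005)&(l[:,0]<a+.005)
    if k.sum()>3: print(round(a,3),k.sum(),np.percentile(l[k,1],[2,98]).round(4),np.median(l[k,2]).round(4))
print("x ext",np.percentile(l[:,0],[.5,99.5]))
E
```

```text
[ 0.12395194  0.53911791 -0.90215535  1.87507858  0.50809969  0.97550883
  0.09937532]
3.9083 [ 0.124  0.539 -0.902  1.875  0.508  0.975  0.099] [0.5008 0.2432 0.2202] 0.06007035315252373
handle 1604 ((495.44805908203125, 241.55494689941406), (26.34716033935547, 72.42247009277344), 63.66499328613281) 0.02093486602252542
all 3309 ((537.85986328125, 220.30372619628906), (26.478191375732422, 167.27810668945312), 63.44432830810547)
-0.04 186 [-0.0156  0.0068] 0.0081
-0.02 262 [-0.0167  0.0077] 0.0101
0.0 253 [-0.017   0.0079] 0.0101
0.02 234 [-0.0164  0.008 ] 0.0101
0.04 111 [-0.0152  0.0075] -0.0038
0.06 180 [-0.0155  0.0077] -0.0037
0.08 167 [-0.0147  0.0078] -0.0038
0.1 155 [-0.015  0.008] -0.0036
0.12 130 [-0.0154  0.0082] -0.0041
x ext [-0.03975378  0.1260624 ]
```

View pics/wrist2.png

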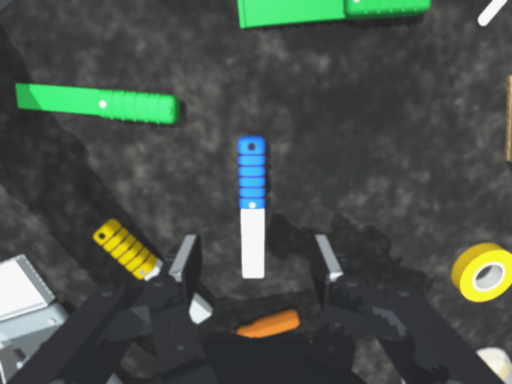

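Run:
```python
from h import *
from cell import env,kin
C=chuteR();T=toolR(C,1)
for tilt in (0,6,12):
  # rotate tool about chute y so tool more vertical
  Tt=C@Ro.from_euler('y',tilt,degrees=True).as_matrix()@C.T@T
  print(tilt,"tool z",Tt[:,2].round(3))
  for x in (-.08,-.12,-.15,-.16,-.17,-.18):
    for z in (.08,.15):
      # grasp point fixed at (x,0,z-.054); tcp behind along -tool z
      g=C2W([x,0,z-.054]);p=g-Tt[:,2]*.054
      q=kin.inverse_kinematics(p,quat(Tt));print(x,z,p.round(3),None if q is None else np.round(q,2))
```

```text
0 tool z [ 0.467 -0.046 -0.883]
-0.08 0.08 [ 0.536 -0.133  0.173] [ 0.73  0.42 -0.69  2.21  1.19  0.26  0.51]
-0.08 0.15 [ 0.503 -0.13   0.235] [ 0.93  0.28 -0.88  2.22  0.71  0.31  0.97]
-0.12 0.08 [ 0.501 -0.13   0.154] [ 0.69  0.4  -0.62  2.3   1.49  0.2   0.19]
-0.12 0.15 [ 0.468 -0.127  0.216] [ 0.92  0.25 -0.84  2.31  0.78  0.23  0.89]
-0.15 0.08 [ 0.474 -0.127  0.14 ] [ 0.73  0.41 -0.66  2.36  1.78  0.22 -0.09]
-0.15 0.15 [ 0.442 -0.124  0.202] [ 0.91  0.23 -0.82  2.38  0.91  0.18  0.76]
-0.16 0.08 [ 0.465 -0.126  0.136] [ 0.76  0.42 -0.69  2.38  1.86  0.24 -0.16]
-0.16 0.15 [ 0.433 -0.123  0.197] [ 0.93  0.23 -0.83  2.4   0.99  0.17  0.68]
-0.17 0.08 [ 0.457 -0.126  0.131] [ 0.78  0.43 -0.71  2.39  1.93  0.25 -0.22]
-0.17 0.15 [ 0.424 -0.122  0.193] None
-0.18 0.08 [ 0.448 -0.125  0.126] [ 0.79  0.43 -0.72  2.41  2.    0.26 -0.29]
-0.18 0.15 [ 0.415 -0.122  0.188] None
6 tool z [ 0.373 -0.037 -0.927]
-0.08 0.08 [ 0.541 -0.134  0.175] [ 0.82  0.47 -0.82  2.13  0.91  0.42  0.8 ]
-0.08 0.15 [ 0.508 -0.131  0.237] [ 0.96  0.32 -0.94  2.15  0.6   0.47  1.08]
-0.12 0.08 [ 0.506 -0.
[... 1026 characters left out ...]
0.12 0.15 [ 0.478 -0.128  0.22 ] [ 0.99  0.34 -0.97  2.17  0.56  0.56  1.11]
-0.15 0.08 [ 0.485 -0.128  0.144] [ 0.83  0.48 -0.82  2.21  0.87  0.44  0.82]
-0.15 0.15 [ 0.452 -0.125  0.206] [ 1.    0.32 -0.96  2.23  0.56  0.5   1.1 ]
-0.16 0.08 [ 0.476 -0.127  0.14 ] [ 0.83  0.47 -0.81  2.23  0.9   0.43  0.8 ]
-0.16 0.15 [ 0.443 -0.124  0.202] [ 1.    0.31 -0.96  2.25  0.57  0.48  1.1 ]
-0.17 0.08 [ 0.467 -0.127  0.135] [ 0.82  0.47 -0.8   2.25  0.92  0.41  0.77]
-0.17 0.15 [ 0.434 -0.123  0.197] [ 1.    0.3  -0.95  2.28  0.57  0.46  1.09]
-0.18 0.08 [ 0.458 -0.126  0.13 ] [ 0.81  0.46 -0.78  2.28  0.94  0.39  0.74]
-0.18 0.15 [ 0.426 -0.123  0.192] [ 1.    0.3  -0.95  2.3   0.58  0.44  1.09]
```

```bash
sed -i 's/^GH=.*/GH=np.array([.4963,.2411,.011]);GY=np.radians(-26.5);TILT=8./' h.py
cat >> h.py <<'E'
def tcp(H,G,tilt=None,off=0.,gh=.022):
    tilt=TILT if tilt is None else tilt
    T=G@Ro.from_euler('y',tilt,degrees=True).as_matrix()@G.T@toolR(G,1)
    g=np.array(H)+G[:,2]*(gh-.011)+G[:,0]*off
    return g-T[:,2]*.054,quat(T)
def st(env,msg=""):
    s=env.get_state();print(msg,"t",round(s['time'],2),"tcp",s['tcp_pos'].round(4),"F",s['force'].round(2),"op",round(s['opening'],4),"q",s['qpos'].round(2));return s
E
python3 - <<'E'
from h import *
from cell import env,kin
G=Ro.from_euler('z',GY).as_matrix()
p,q=tcp(GH+[0,0,.06],G)
env.reach(p,q);st(env,"pre")
p,q=tcp(GH,G)
print(env.movel(p,velocity=.1,stop_force=12));st(env,"down")
env.grip(.015,f_grip=40);st(env,"grip")
z=snap("wrist","3")
p,q=tcp(GH+[0,0,.12],G)
env.movel(p,velocity=.15);st(env,"up")
z=snap("wrist","4")
E
```

```text
pre t 4.39 tcp [0.5028 0.238  0.1354] F [0.29 0.95 1.18] op 0.0603 q [ 0.14  0.71 -0.87  1.88  0.51  0.91  0.14]
False
down t 5.14 tcp [0.503  0.2381 0.0755] F [ 0.02 -0.2   0.2 ] op 0.0602 q [ 0.09  0.79 -0.8   1.9   0.59  0.81  0.1 ]
grip t 5.55 tcp [0.5035 0.238  0.0762] F [-0.7   0.05  4.68] op 0.0253 q [ 0.09  0.79 -0.8   1.9   0.59  0.81  0.1 ]
up t 6.55 tcp [0.5026 0.2372 0.1945] F [ 0.55 -0.29 -1.93] op 0.0251 q [ 0.18  0.63 -0.93  1.84  0.44  1.    0.19]
```

View pics/wrist4.png

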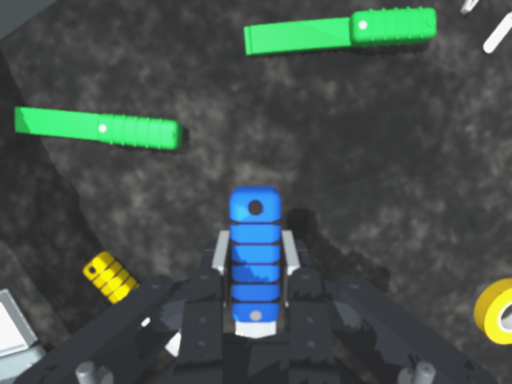

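The gauge is held squarely: the blue handle sits between the pads at (255,255). I'll check its pose in the hand.

```bash
cat >> h.py <<'E'
def tool_in(z): # tool pose from wrist calibration
    R=cv2.Rodrigues(np.array(z['rvec'],float))[0];C=-R.T@z['tvec']
    M=np.array([[0,-.9454,-.3259],[1,0,0],[0,-.3259,.9454]])
    T=R.T@M.T;return T,C-T@np.array([.0834,0,-.0692])
E
python3 - <<'E'
from h import *
for f in "34":
    z=load(f"pics/wrist{f}.npz");w=pts(z);h=hsv(z)
    T,p=tool_in(z);print("tcp",p.round(4))
    # gauge axes from command
    Rg=Ro.from_euler('y',TILT,degrees=True).as_matrix()
    L=(w-p)@T
    m=cv2.inRange(h,(100,140,60),(130,255,255))>0
    m[:180]=0;m[325:]=0;m[:,:225]=0;m[:,285:]=0
    m=cv2.erode(m.astype(np.uint8),np.ones((3,3)))>0
    q=L[m];q=q[(~np.isnan(q[:,0]))&(abs(q[:,2]-.054)<.03)]
    c=np.median(q,0);
    for _ in range(4):
        A=np.c_[q[:,:2],np.ones(len(q))];co=np.linalg.lstsq(A,q[:,2],rcond=None)[0];r=q[:,2]-A@co;q=q[abs(r)<2.0*max(r.std(),.0005)]
    n=np.array([co[0],co[1],-1]);n/=np.linalg.norm(n)
    print(f,len(q),"top normal in tool",n.round(4),"pitch deg",np.degrees(np.arctan2(n[0],-n[2])).round(2),"roll",np.degrees(n[1]).round(2),"z at axis",co[2].round(4),"x range",q[:,0].min().round(4),q[:,0].max().round(4),"y",q[:,1].min().round(4),q[:,1].max().round(4))
E
```

```text
tcp [0.5028 0.2379 0.0762]
3 1735 top normal in tool [ 0.1756  0.0129 -0.9844] pitch deg 10.12 roll 0.74 z at axis 0.0564 x range -0.0345 0.0353 y -0.0121 0.0123
tcp [0.5018 0.2371 0.1946]
4 4177 top normal in tool [ 0.1457 -0.0039 -0.9893] pitch deg 8.38 roll -0.23 z at axis 0.0557 x range -0.0352 0.0348 y -0.0119 0.0118
```

Run:
```python
from h import *
from cell import env,kin
C=chuteR()
for x,z in ((-.19,.05),(-.18,.06),(-.17,.04),(-.165,.003),(-.094,.003)):
    p,q=tcp(C2W([x,0,z+.011]),C,gh=.023);r=kin.inverse_kinematics(p,q);print(x,z,p.round(3),None if r is None else np.round(r,2))
x,z=-.18,.055
p,q=tcp(C2W([x,0,z+.011]),C,gh=.023)
env.reach(p,q);s=st(env,"pre-insert")
print(quat(np.eye(3)),s['orientation'].round(4),q.round(4),p.round(4))
snap("wrist","5");snap("scene","5")
```

```text
-0.19 0.05 [ 0.424 -0.122  0.166] [ 0.93  0.33 -0.86  2.36  0.87  0.31  0.81]
-0.18 0.06 [ 0.428 -0.123  0.18 ] [ 0.97  0.31 -0.91  2.34  0.77  0.34  0.91]
-0.17 0.04 [ 0.446 -0.125  0.167] [ 0.91  0.36 -0.86  2.32  0.88  0.34  0.8 ]
-0.165 0.003 [ 0.468 -0.127  0.136] [ 0.79  0.44 -0.75  2.29  1.08  0.32  0.61]
-0.094 0.003 [ 0.53  -0.133  0.17 ] [ 0.84  0.49 -0.85  2.14  0.9   0.46  0.81]
pre-insert t 7.98 tcp [ 0.4316 -0.1221  0.1755] F [ 0.88 -0.03 -1.26] op 0.025 q [ 0.95  0.32 -0.89  2.34  0.8   0.33  0.87]
[1. 0. 0. 0.] [ 0.1741  0.0476  0.9835 -0.0079] [ 0.1734  0.0481  0.9836 -0.0085] [ 0.4304 -0.123   0.1751]
```

View pics/wrist5.png

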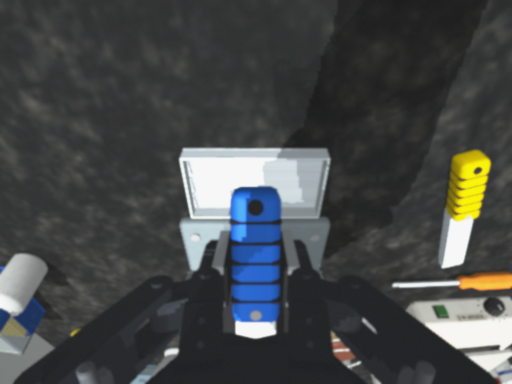

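View pics/scene5.png

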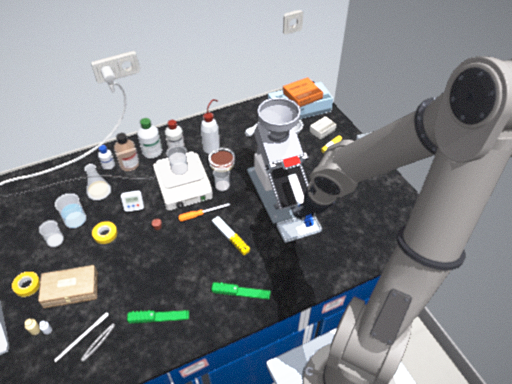

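The wrist picture shows the handle centred on the tray (columns 182–330, handle at 255). The scene picture shows the leaf over the chute at (295,188). Next I'll descend and slide the leaf in, with force guards.

Run:
```python
from h import *
from cell import env,kin
C=chuteR()
def go(x,z,v,sf=None):
    p,q=tcp(C2W([x,0,z+.011]),C,gh=.023)
    r=env.movel(p,velocity=v,rot=q,stop_force=sf)
    s=st(env,f"{x},{z} stop={r} err {np.round((env.get_state()['tcp_pos']-p)@C,4)} Fc {np.round(env.get_state()['force']@C,2)}");return r
r=go(-.168,.005,.08,10)
if not r:
    r=go(-.094,.004,.08,8)
snap("wrist","6");snap("scene","6")
z=load("pics/scene6.npz");cv2.imwrite("pics/s6z.png",cv2.resize(z['p'][90:250,220:380],None,fx=3.6,fy=3.6,interpolation=cv2.INTER_CUBIC))
```

```text
-0.168,0.005 stop=False err [-0.      0.0003  0.0001] Fc [-0.51  0.18 -1.24] t 8.88 tcp [ 0.4643 -0.126   0.1367] F [ 0.15  0.16 -1.33] op 0.0248 q [ 0.75  0.42 -0.7   2.3   1.04  0.29  0.64]
-0.094,0.004 stop=False err [-0.0008 -0.     -0.    ] Fc [-1.   -0.41 -1.6 ] t 9.95 tcp [ 0.5291 -0.1327  0.17  ] F [-0.17 -0.4  -1.88] op 0.0246 q [ 0.82  0.47 -0.82  2.14  0.86  0.44  0.84]
```

View pics/s6z.png

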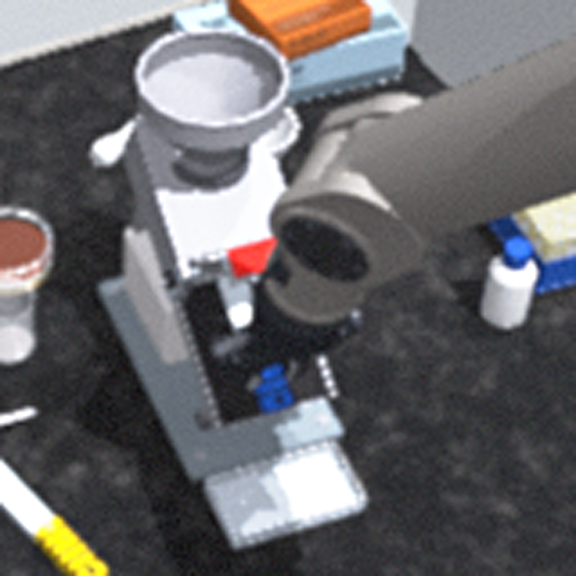

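View pics/wrist6.png

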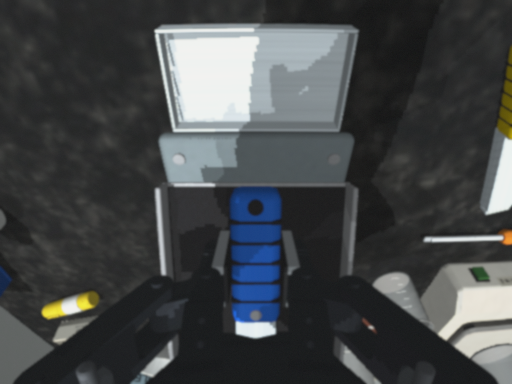

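The leaf went in under the gate with no contact force. The handle is centred between the walls (162–352) and its rear is at the mouth. Now I'll lower it onto the bed and let go.

Run:
```python
from h import *
from cell import env,kin
C=chuteR()
p,q=tcp(C2W([-.094,0,-.004+.011]),C,gh=.023)
r=env.movel(p,velocity=.012,rot=q,stop_force=4)
s=st(env,"low");print(r,"C err",np.round((s['tcp_pos']-p)@C,4),(s['force']@C).round(2))
env.grip(.045);s=st(env,"open");print((s['force']@C).round(2))
snap("wrist","7")
s=env.get_state()
env.movel(s['tcp_pos']+C[:,2]*.05,velocity=.08);st(env,"up")
z=snap("wrist","8")
w=pts(z);L=(w-C2W([0,0,0]))@C
h=hsv(z);m=cv2.inRange(h,(100,140,60),(130,255,255))>0
m&=(abs(L[...,1])<.04)&(L[...,2]<.05)
l=L[m];print(len(l),np.percentile(l,[1,50,99],0).round(4))
A=np.c_[l[:,:2],np.ones(len(l))];k=l[:,2]>.016;co=np.linalg.lstsq(A[k],l[k,2],rcond=None)[0];print("handle top plane",co.round(4))
r=cv2.minAreaRect((l[:,:2]*1000).astype(np.float32));print(r)
```

```text
low t 10.47 tcp [ 0.5315 -0.1329  0.1671] F [-2.58 -0.02  6.21] op 0.0252 q [ 0.81  0.48 -0.81  2.14  0.87  0.44  0.83]
True C err [-0.     -0.      0.0043] [ 0.65 -0.27  6.68]
open t 10.8 tcp [ 0.5306 -0.133   0.1662] F [-0.29  0.19 -0.7 ] op 0.045 q [ 0.81  0.48 -0.81  2.14  0.87  0.44  0.83]
[-0.6   0.17 -0.47]
up t 11.62 tcp [ 0.5072 -0.1309  0.2102] F [0.31 0.37 0.69] op 0.045 q [ 0.95  0.39 -0.95  2.15  0.72  0.49  0.97]
3497 [[-0.1317 -0.0143  0.0003]
 [-0.0987 -0.0003  0.0219]
 [-0.0602  0.0126  0.0236]]
handle top plane [0.0106 0.0033 0.0227]
((-90.88787841796875, -0.3480806350708008), (82.41313171386719, 29.381183624267578), 0.792047381401062)
```

View pics/wrist8.png

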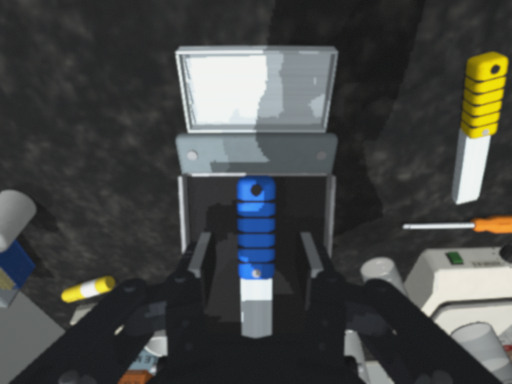

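Run:
```python
from h import *
from cell import env,kin
C=chuteR()
for n in ["scene0","top0","wrist1"]:
    z=load(f"pics/{n}.npz");L=(pts(z)-C2W([0,0,0]))@C
    k=(abs(L[...,1])<.09)&(L[...,0]>-.06)&(L[...,0]<.2)&~np.isnan(L[...,0])
    l=L[k]
    if n=="wrist1": # drop gripper pixels
        v,u=np.where(k);l=l[(v<300)]
    print(n,[(round(a,3),l[(l[:,2]>a)&(l[:,2]<a+.02),0].min().round(3) if ((l[:,2]>a)&(l[:,2]<a+.02)).any() else None) for a in np.arange(.06,.30,.02)])
T=toolR(C,1)
for x,z in ((-.05,.2),(-.014,.185),(-.014,.15)):
    r=kin.inverse_kinematics(C2W([x,0,z]),quat(T));print(x,z,None if r is None else np.round(r,2))
s=env.get_state();print(((s['tcp_pos']-C2W([0,0,0]))@C).round(4))
```

```text
scene0 [(np.float64(0.06), np.float64(-0.029)), (np.float64(0.08), np.float64(-0.03)), (np.float64(0.1), np.float64(-0.028)), (np.float64(0.12), np.float64(0.066)), (np.float64(0.14), np.float64(0.064)), (np.float64(0.16), np.float64(0.069)), (np.float64(0.18), None), (np.float64(0.2), None), (np.float64(0.22), None), (np.float64(0.24), None), (np.float64(0.26), None), (np.float64(0.28), None)]
top0 [(np.float64(0.06), np.float64(-0.024)), (np.float64(0.08), np.float64(-0.026)), (np.float64(0.1), np.float64(-0.023)), (np.float64(0.12), np.float64(0.072)), (np.float64(0.14), np.float64(0.069)), (np.float64(0.16), np.float64(0.075)), (np.float64(0.18), None), (np.float64(0.2), None), (np.float64(0.22), None), (np.float64(0.24), None), (np.float64(0.26), None), (np.float64(0.28), None)]
wrist1 [(np.float64(0.06), np.float64(-0.014)), (np.float64(0.08), np.float64(-0.031)), (np.float64(0.1), np.float64(-0.028)), (np.float64(0.12), None), (np.float64(0.14), None), (np.float64(0.16), None), (np.float64(0.18), None), (np.float64(0.2), None), (np.float64(0.22), None), (np.float64(0.24), None), (np.float64(0.26), None), (np.float64(0.28), None)]
-0.05 0.2 [ 1.2   0.24 -1.15  2.15  0.51  0.44  1.18]
-0.014 0.185 [ 1.08  0.3  -1.08  2.07  0.59  0.49  1.1 ]
-0.014 0.15 [ 0.96  0.36 -0.97  2.07  0.72  0.45  0.99]
[-0.0879 -0.0003  0.1261]
```

Run:
```python
from h import *
from cell import env,kin
C=chuteR();T=toolR(C,1);q=quat(T)
env.movel(C2W([-.088,0,.19]),velocity=.15,rot=q)
env.grip(0.0)
env.movel(C2W([-.016,0,.0726+.108]),velocity=.12,rot=q);s=st(env,"above");f0=s['force']
print(((s['tcp_pos']-C2W([0,0,0]))@C).round(4))
snap("scene","9");snap("top","9")
r=env.movel(C2W([-.016,0,.0726+.070]),velocity=.014,rot=q,stop_force=9.5)
s=st(env,"pressed");print(r,"tip z",(((s['tcp_pos']-C2W([0,0,0]))@C)-[0,0,.0726]).round(4),"dF",((s['force']-f0)@C).round(2))
env.dwell(.15)
s=st(env,"held");print("dF",((s['force']-f0)@C).round(2))
snap("scene","10")
```

```text
above t 13.51 tcp [ 0.5443 -0.1341  0.2914] F [-0.65 -0.09  0.13] op -0.0002 q [ 1.07  0.31 -1.07  2.08  0.61  0.48  1.08]
[-1.690e-02  1.000e-04  1.804e-01]
pressed t 15.43 tcp [ 0.5581 -0.1356  0.2673] F [-5.29  0.64  8.42] op -0.0003 q [ 0.97  0.35 -0.97  2.08  0.71  0.45  0.99]
True tip z [-0.016 -0.     0.08 ] dF [-0.24  0.28  9.53]
held t 15.57 tcp [ 0.558  -0.1356  0.2674] F [-5.23 -0.08  8.46] op 0.0002 q [ 0.97  0.35 -0.97  2.08  0.71  0.45  0.99]
dF [-0.11 -0.43  9.5 ]
```

Run:
```python
from h import *
a=[cv2.resize(load(f"pics/scene{i}.npz")['p'][110:220,230:340],(390,390),interpolation=cv2.INTER_CUBIC) for i in (9,10)]
cv2.imwrite("pics/s910.png",np.hstack(a))
```

```text
(no output)
```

View pics/s910.png

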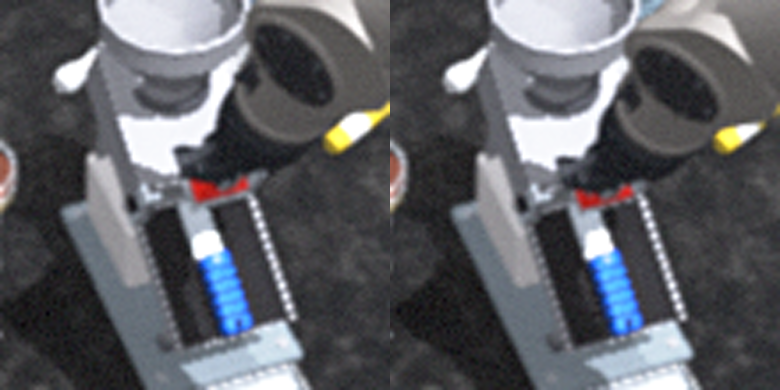

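The tip stopped at z = 0.080 with 9.5 N. Taking off about 8 mm of spring sink puts the gap at about 8 mm, so the leaf is nipped. I'll press about 1 N more, below the bottoming force, then withdraw along the normal.

Run:
```python
from h import *
from cell import env,kin
C=chuteR();T=toolR(C,1);q=quat(T)
f0=np.array([-.65,-.09,.13])
env.movel(C2W([-.016,0,.0726+.0790]),velocity=.01,rot=q)
env.dwell(.1);s=st(env,"more");print("tip z",(((s['tcp_pos']-C2W([0,0,0]))@C)-[0,0,.0726]).round(4),"dF",((s['force']-f0)@C).round(2))
env.movel(C2W([-.016,0,.0726+.094]),velocity=.03,rot=q);s=st(env,"off");print("dF",((s['force']-f0)@C).round(2))
env.movel(C2W([-.05,0,.0726+.125]),velocity=.12,rot=q)
env.grip(.045)
env.movel(C2W([-.10,0,.2]),velocity=.12,rot=q)
s=st(env,"back")
z=snap("wrist","11");snap("scene","11")
w=pts(z);L=(w-C2W([0,0,0]))@C;h=hsv(z)
m=cv2.inRange(h,(100,140,60),(130,255,255))>0
m&=(abs(L[...,1])<.04)&(L[...,2]<.05)
l=L[m];print(len(l),np.percentile(l,[1,50,99],0).round(4))
k=l[:,2]>.016;A=np.c_[l[:,:2],np.ones(len(l))];co=np.linalg.lstsq(A[k],l[k,2],rcond=None)[0];print("top plane",co.round(4));print(cv2.minAreaRect((l[k,:2]*1000).astype(np.float32)))
mb=(cv2.inRange(h,(0,150,120),(6,255,255))>0)&(abs(L[...,1])<.04)&(L[...,2]>.06)&(L[...,2]<.12)
print("button",mb.sum(),np.nanmedian(L[mb],0).round(4))
```

```text
more t 15.99 tcp [ 0.5585 -0.1356  0.2666] F [-7.1   0.08  9.09] op 0.0 q [ 0.97  0.35 -0.97  2.08  0.71  0.45  0.99]
tip z [-0.0159 -0.      0.0792] dF [-1.48 -0.46 10.93]
off t 16.64 tcp [ 0.5514 -0.135   0.2794] F [ 0.05  0.56 -0.61] op 0.0005 q [ 1.02  0.33 -1.02  2.08  0.66  0.46  1.04]
dF [ 0.21  0.72 -0.95]
back t 18.24 tcp [ 0.4627 -0.1264  0.2702] F [ 0.14  0.3  -0.24] op 0.0452 q [ 1.3   0.19 -1.21  2.26  0.47  0.35  1.21]
2008 [[-1.317e-01 -1.450e-02 -1.000e-04]
 [-9.900e-02 -0.000e+00  2.180e-02]
 [-6.020e-02  1.370e-02  2.360e-02]]
top plane [ 0.01   -0.003   0.0226]
((-95.77008056640625, -0.18708038330078125), (25.985450744628906, 72.3638916015625), 89.8860855102539)
button 1448 [-0.0179 -0.      0.0878]
```

View pics/wrist11.png

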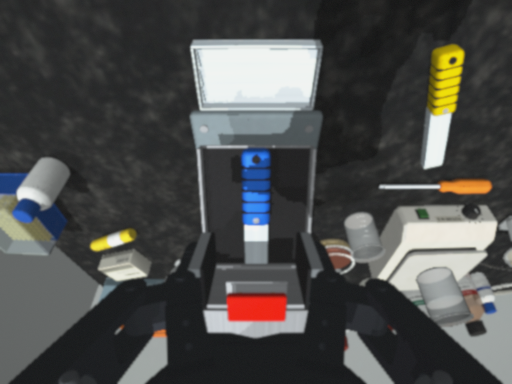

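The leaf is nipped: the button top reads z = 0.0878, so the gap is about 7.8 mm, and the gauge hasn't moved. Now I'll grip the handle and draw the gauge out.

Run:
```python
from h import *
from cell import env,kin
C=chuteR()
def P(x,dz): 
    p,q=tcp(C2W([x,-.0002,.011]),C,gh=.0235); return p+C[:,2]*dz,q
loc=lambda s:((s['tcp_pos']-C2W([0,0,0]))@C).round(4)
p,q=P(-.094,.05);env.movel(p,velocity=.15,rot=q);s=st(env,"above");print(loc(s))
p,q=P(-.094,.0005);r=env.movel(p,velocity=.06,rot=q,stop_force=6);s=st(env,"down");print(r,loc(s));f0=s['force']
env.grip(.015,f_grip=40);s=st(env,"grip");print(loc(s),((s['force']-f0)@C).round(2))
snap("wrist","12")
x=s['tcp_pos']
for d in (.012,.022,.032,.042,.055,.072):
    env.movel(x-C[:,0]*d,velocity=.03 if d<.05 else .06);s=st(env,f"draw {d}");print(loc(s),((s['force']-f0)@C).round(2))
snap("wrist","13");snap("scene","13")
```

```text
above t 19.06 tcp [ 0.508  -0.1305  0.2117] F [-0.04  0.27 -0.77] op 0.0445 q [ 0.95  0.39 -0.94  2.15  0.71  0.49  0.98]
[-8.640e-02  1.000e-04  1.272e-01]
down t 20.03 tcp [ 0.5312 -0.1331  0.168 ] F [ 0.28  0.5  -0.39] op 0.0448 q [ 0.81  0.47 -0.81  2.14  0.87  0.44  0.84]
False [-0.0864 -0.0002  0.0777]
grip t 20.34 tcp [ 0.5312 -0.1331  0.1683] F [-3.01  0.13  5.96] op 0.0251 q [ 0.81  0.47 -0.81  2.14  0.87  0.44  0.84]
[-0.0863 -0.0002  0.0779] [ 0.12 -0.69  7.12]
draw 0.012 t 20.93 tcp [ 0.5222 -0.1321  0.1636] F [ 4.36 -0.61 -1.29] op 0.0246 q [ 0.8   0.46 -0.79  2.16  0.89  0.41  0.81]
[-0.0965 -0.0001  0.078 ] [ 3.26 -0.71 -2.76]
draw 0.022 t 21.42 tcp [ 0.512  -0.1312  0.1581] F [ 2.33 -0.34 -0.38] op 0.025 q [ 0.8   0.46 -0.78  2.19  0.9   0.39  0.79]
[-0.1081 -0.0002  0.078 ] [ 1.87 -0.63 -0.99]
draw 0.032 t 21.9 tcp [ 0.5017 -0.1303  0.1525] F [-2.04 -0.12  1.3 ] op 0.0248 q [ 0.79  0.45 -0.76  2.21  0.92  0.37  0.77]
[-0.1198 -0.0003  0.0779] [-1.2  -0.85  2.54]
draw 0.042 t 22.38 tcp [ 0.4929 -0.1294  0.1478] F [-3.41  0.08  0.8 ] op 0.0248 q [ 0.78  0.44 -0.74  2.23  0.95  0.35  0.74]
[-0.1299 -0.0003  0.0779] [-2.65 -0.77  2.75]
draw 0.055 t 22.75 tcp [ 0.482  -0.1284  0.142 ] F [-2.93  0.29  0.57] op 0.025 q [ 0.76  0.44 -0.72  2.26  0.98  0.32  0.7 ]
[-0.1422 -0.0003  0.0779] [-2.35 -0.52  2.33]
draw 0.072 t 23.18 tcp [ 0.4677 -0.1269  0.1344] F [-2.18  1.25  0.27] op 0.025 q [ 0.73  0.42 -0.68  2.3   1.04  0.28  0.64]
[-0.1585 -0.0002  0.0779] [-1.92  0.5   1.76]
```

View pics/wrist13.png

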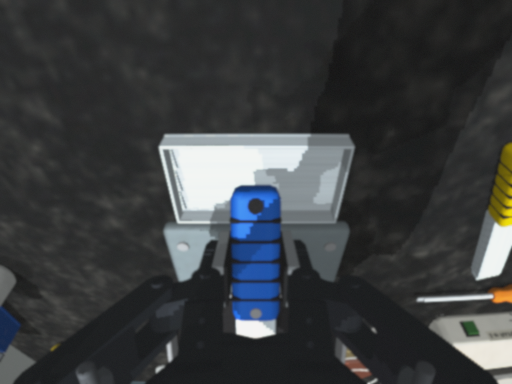

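Run:
```python
from h import *
from cell import env,kin
C=chuteR()
G=Ro.from_euler('z',np.radians(-20)).as_matrix()
for H in ([.40,-.22,.2],[.42,-.22,.18],[.44,-.24,.17],[.47,-.30,.1],[.47,-.30,.011]):
    p,q=tcp(H,G);r=kin.inverse_kinematics(p,q);print(H,p.round(3),None if r is None else r.round(2))
p,q=tcp(C2W([-.185,0,.062+.011]),C,gh=.0235)
r=kin.inverse_kinematics(p,q);print(None if r is None else r.round(2))
s=env.get_state()
env.movel(p,velocity=.12,rot=q);st(env,"lifted")
z=snap("scene","14");snap("top","14");z=snap("wrist","14")
cv2.imwrite("pics/s14z.png",cv2.resize(load("pics/scene14.npz")['p'][90:250,220:380],None,fx=3.6,fy=3.6,interpolation=cv2.INTER_CUBIC))
cv2.imwrite("pics/t14z.png",cv2.resize(load("pics/top14.npz")['p'][130:290,230:400],None,fx=3.6,fy=3.6,interpolation=cv2.INTER_CUBIC))
```

```text
[0.4, -0.22, 0.2] [ 0.407 -0.223  0.264] [ 1.18  0.4  -0.99  1.96  0.34  1.12  1.25]
[0.42, -0.22, 0.18] [ 0.427 -0.223  0.244] [ 1.09  0.44 -0.92  1.95  0.37  1.09  1.22]
[0.44, -0.24, 0.17] [ 0.447 -0.243  0.234] [ 1.05  0.49 -0.87  1.9   0.39  1.1   1.23]
[0.47, -0.3, 0.1] [ 0.477 -0.303  0.164] [ 0.99  0.63 -0.73  1.82  0.48  1.03  1.26]
[0.47, -0.3, 0.011] [ 0.477 -0.303  0.075] [ 0.91  0.74 -0.62  1.85  0.55  0.88  1.21]
[ 0.97  0.3  -0.9   2.35  0.75  0.33  0.92]
lifted t 23.97 tcp [ 0.4231 -0.1226  0.1796] F [-0.05  0.15 -1.03] op 0.0251 q [ 0.98  0.3  -0.91  2.35  0.76  0.33  0.91]
```

View pics/s14z.png

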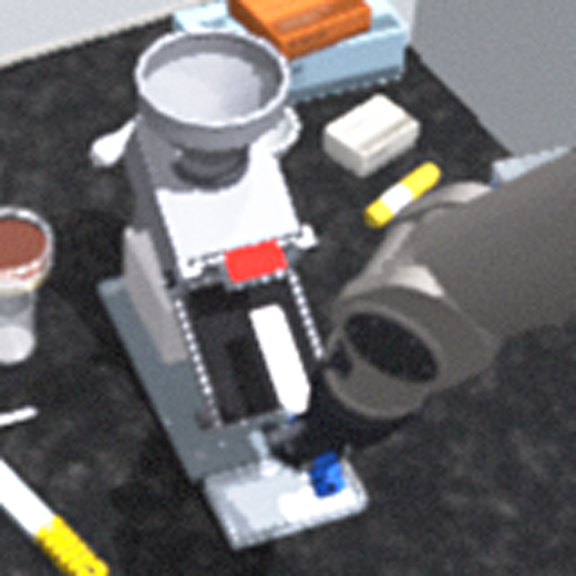

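View pics/wrist14.png

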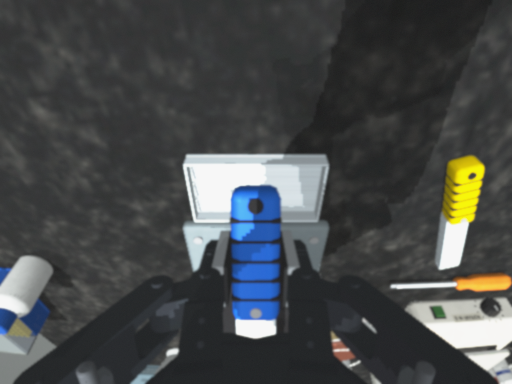

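Run:
```python
from h import *
from cell import env,kin
z=load("pics/wrist14.npz");w=pts(z);h=hsv(z);T,p=tool_in(z);L=(w-p)@T
m=cv2.inRange(h,(100,140,60),(130,255,255))>0
m[:180]=0;m[325:]=0;m[:,:225]=0;m[:,285:]=0
m=cv2.erode(m.astype(np.uint8),np.ones((3,3)))>0
q=L[m];q=q[(~np.isnan(q[:,0]))&(abs(q[:,2]-.054)<.03)]
for _ in range(4):
    A=np.c_[q[:,:2],np.ones(len(q))];co=np.linalg.lstsq(A,q[:,2],rcond=None)[0];r=q[:,2]-A@co;q=q[abs(r)<2*max(r.std(),.0005)]
pitch=np.degrees(np.arctan(co[0]));print("pitch",pitch.round(2),"z at axis",co[2].round(4))
G=Ro.from_euler('z',np.radians(-8)).as_matrix()
H=np.array([.47,-.30,.011])
p,q=tcp([.42,-.22,.18],G);env.reach(p,q);st(env,"wp")
p,q=tcp(H+[0,0,.06],G,gh=.0235);env.reach(p,q);st(env,"above")
snap("scene","15")
p,q=tcp(H+[0,0,.006],G,gh=.0235);env.movel(p,velocity=.06,rot=q)
p,q=tcp(H-[0,0,.004],G,gh=.0235);r=env.movel(p,velocity=.012,rot=q,stop_force=4);s=st(env,"low");print(r,(s['tcp_pos']-p).round(4))
```

```text
pitch 8.21 z at axis 0.0568
wp t 24.88 tcp [ 0.4273 -0.2204  0.2436] F [-0.33  1.08 -1.53] op 0.0251 q [ 1.09  0.44 -0.94  1.95  0.4   1.1   1.39]
above t 25.51 tcp [ 0.4774 -0.2991  0.1373] F [-0.69  0.73 -1.01] op 0.0251 q [ 1.01  0.7  -0.8   1.84  0.6   1.02  1.37]
low t 27.16 tcp [ 0.4775 -0.3011  0.0773] F [-0.08  0.34  5.84] op 0.0251 q [ 0.97  0.78 -0.74  1.85  0.67  0.93  1.31]
True [ 0.     -0.      0.0043]
```

View pics/scene15.png

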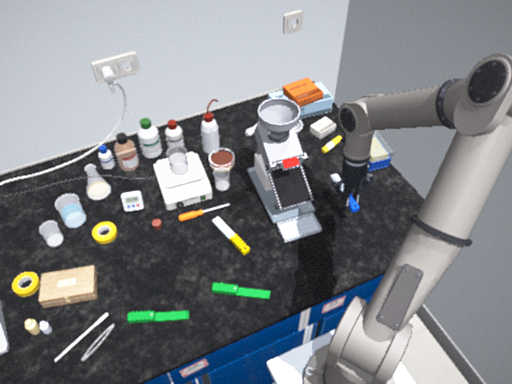

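The gauge is down on the worktop to the right of the feeder (about (352,205)), with contact felt. Releasing and checking.

Run:
```python
from h import *
from cell import env,kin
env.grip(.06);st(env,"open")
s=env.get_state();env.movel(s['tcp_pos']+[0,0,.16],velocity=.12);st(env,"up")
z=snap("wrist","16");w=pts(z);h=hsv(z)
m=(cv2.inRange(h,(100,140,60),(130,255,255))>0)&(w[...,1]>-.36)&(w[...,1]<-.25)&(w[...,0]<.53)
q=w[m];k=q[:,2]>.015;A=np.c_[q[k,:2],np.ones(k.sum())];co=np.linalg.lstsq(A,q[k,2],rcond=None)[0]
print("handle",k.sum(),cv2.minAreaRect((q[k,:2]*1000).astype(np.float32)),"z",np.median(q[k,2]).round(4),"slope",co.round(3))
C=chuteR()
p=C2W([-.10,0,.25]);env.reach(p,quat(toolR(C,1)));st(env,"view")
z=snap("wrist","17");snap("scene","17");snap("top","17")
w=pts(z);h=hsv(z);L=(w-C2W([0,0,0]))@C
mb=(cv2.inRange(h,(0,150,120),(6,255,255))>0)&(abs(L[...,1])<.04)&(L[...,2]>.06)&(L[...,2]<.12)
print("button",mb.sum(),np.nanmedian(L[mb],0).round(4))
```

```text
open t 27.59 tcp [ 0.4767 -0.3009  0.0765] F [-0.48  0.16  0.02] op 0.0601 q [ 0.97  0.78 -0.74  1.86  0.67  0.93  1.31]
up t 29.07 tcp [ 0.4763 -0.3008  0.2356] F [ 0.14  0.86 -0.29] op 0.0602 q [ 1.07  0.57 -0.87  1.77  0.48  1.18  1.45]
handle 724 ((465.76513671875, -319.09521484375), (64.03956604003906, 71.69051361083984), 82.47847747802734) z 0.0207 slope [-0.07  -1.682 -0.447]
view t 29.92 tcp [ 0.4391 -0.1249  0.3145] F [ 0.06  0.06 -0.08] op 0.0602 q [ 1.59 -0.04 -1.34  2.24 -0.25  0.43  1.91]
button 1058 [-0.0184  0.0002  0.0878]
```

View pics/wrist16.png

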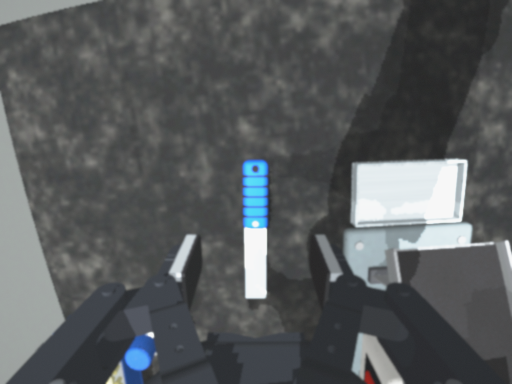

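View pics/scene17.png

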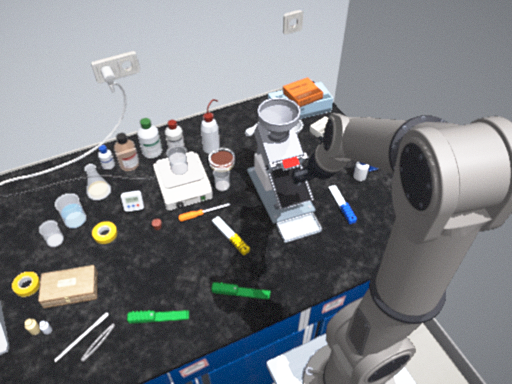

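Run:
```python
from h import *
z=load("pics/wrist16.npz");w=pts(z);h=hsv(z)
m=cv2.inRange(h,(95,100,60),(130,255,255))>0;m[:150]=0;m[232:]=0;m[:,:235]=0;m[:,275:]=0
q=w[m];q=q[q[:,2]>.015];A=np.c_[q[:,:2]-q[:,:2].mean(0),np.ones(len(q))];print(len(q),cv2.minAreaRect((q[:,:2]*1000).astype(np.float32)),np.linalg.lstsq(A,q[:,2],rcond=None)[0].round(4))
for n in ("scene","top"):
  a=load(f"pics/{n}0.npz");b=load(f"pics/{n}17.npz")
  for nm,lo,hi,box in (("yellow",(22,120,120),(34,255,255),(.43,.66,.04,.12)),("screwdr",(8,150,120),(20,255,255),(.64,.74,.1,.25))):
    r=[]
    for z in (a,b):
      w=pts(z);m=(cv2.inRange(hsv(z),lo,hi)>0)&(w[...,0]>box[0])&(w[...,0]<box[1])&(w[...,1]>box[2])&(w[...,1]<box[3]);r.append(np.median(w[m],0).round(4))
    print(n,nm,r)
from cell import env,job
s=st(env,"final");job.job_done()
```

```text
1542 ((468.44189453125, -300.23846435546875), (25.949831008911133, 72.06123352050781), 82.47847747802734) [ 0.0052 -0.0096  0.0207]
scene yellow [array([0.5061, 0.0708, 0.0203]), array([0.5071, 0.0723, 0.0207])]
scene screwdr [array([0.6807, 0.1723, 0.0122]), array([0.6813, 0.1737, 0.013 ])]
top yellow [array([0.5099, 0.072 , 0.0198]), array([0.5123, 0.0722, 0.0223])]
top screwdr [array([0.6863, 0.1721, 0.0159]), array([0.6855, 0.1718, 0.017 ])]
final t 30.07 tcp [ 0.4399 -0.1248  0.3147] F [-0.86  0.67 -0.08] op 0.0598 q [ 1.59 -0.03 -1.34  2.24 -0.25  0.43  1.91]
the job is handed in; nothing more can be done
```

The gate is set with the blue gauge and I handed the job in at 30.1 s; no verdict was reported.

**What I did:**
- I laid the gauge flat on the chute with its tip about 36 mm past the gate, and let go.
- I pressed the red button to about 11 N, below its 12 N bottoming force.
- With the hand off the gate, I drew the gauge straight out by its handle. The pull was roughly 4 N more with the leaf in the gate than once it was free.
- I laid the gauge on the worktop to the right of the feeder.

**Last checks:**
- **Gap:** the button top still reads 87.8 mm above the bed, which puts the gap at about 7.8 mm (6.5 to 9.5 mm wanted).
- **Gauge:** it lies flat and right side up. The handle's top is 20.7 mm above the worktop (22 mm expected, camera good to about 2 mm), and its tilt is about 0.01 rad. Its handle is at about (0.468, -0.300), roughly 0.23 m from the gate.
- **Yellow gauge and screwdriver:** both within 3 mm of where they were.
- **Bottle and beaker:** I only looked at these in the pictures, where they appeared undisturbed.

**What I could not confirm:**
- **Nip force:** I inferred it from the gap and the drag.
- **Drag force:** the readings drifted by 1 to 2 N, so the drag figure is rough.
- **One disagreement:** a first tilt fit on the laid-down gauge came out wrong because the bottle's blue cap got into it. The fit without the cap gave the flat result above.

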